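Put the microscopy supplies away with their own kind

TASK

Sort the four things standing loose on the bench (the tall objective, the bottle with the green cap, the white bottle with the tall black cap and the small coverslip box) into the three divided trays: each goes into the tray that already holds one of its kind, upright on the floor of an empty bay, one thing to a bay. Set each down rather than dropping it, and leave the three things already in the trays standing upright in their bays.

Things in the scene. Friction and masses are not known exactly. Their poses are not given: they have to be found in the camera images.
- objective_tray: grey plastic tray, 96 (x) x 150 (y) mm, fixed; all three look alike but for their contents. Floor 3 mm thick; walls and dividers 3 mm thick, tops 14 mm up. Three bays, each 90 (x) x 46 (y) mm inside, at y = +49, 0, -49 mm. Origin: centre of underside; x points away from the robot within 15 degrees, z up. Holds the short objective, in its +y bay; two bays empty.
- bottle_tray: grey plastic tray, 96 (x) x 150 (y) mm, fixed; all three look alike but for their contents. Floor 3 mm thick; walls and dividers 3 mm thick, tops 14 mm up. Three bays, each 90 (x) x 46 (y) mm inside, at y = +49, 0, -49 mm. Origin: centre of underside; x points away from the robot within 15 degrees, z up. Holds the brown bottle, in its middle bay; two bays empty.
- coverslip_tray: grey plastic tray, 96 (x) x 150 (y) mm, fixed; all three look alike but for their contents. Floor 3 mm thick; walls and dividers 3 mm thick, tops 14 mm up. Three bays, each 90 (x) x 46 (y) mm inside, at y = +49, 0, -49 mm. Origin: centre of underside; x points away from the robot within 15 degrees, z up. Holds the large coverslip box, in its -y bay; two bays empty.
- short_objective: microscope objective, white and metal with a yellow ring, 26 mm across, 38 mm tall, standing on its thread end in the objective tray at the start. Origin: centre of its underside; z up along its axis. Loose. Stays there.
- brown_bottle: small brown bottle with a black cap, 25 mm across, 62 mm tall (body to 48 mm), standing in the bottle tray at the start. Origin: centre of its underside; z up along its axis. Loose. Stays there.
- large_coverslip_box: bluish-white square box of cover glasses, 32 x 32 x 14 mm, lying in the coverslip tray at the start. Origin: centre of its underside; z up along its axis. Loose. Stays there.
- tall_objective: microscope objective, white and metal with a green ring and a narrowing nose, 26 mm across at the lower part, 46 mm tall, 0.11 kg, standing on its thread end on the bench; grasp it low, within its lower 25 mm. Origin: centre of its underside; z up along its axis. Loose. 
- green_cap_bottle: small round white bottle with a green screw cap, 23 mm across, 50 mm tall, body to 36 mm, 0.02 kg, standing on the bench; grasp round the body. Origin: centre of its underside; z up along its axis. Loose. 
- black_cap_bottle: small round whitish bottle with a tall narrow black cap, 26 mm across, 66 mm tall; the wide body is its lower 34 mm; standing on the bench; grasp round the body. Origin: centre of its underside; z up along its axis. Loose. 
- small_coverslip_box: greenish-white square box of cover glasses, 28 x 28 x 16 mm, 0.02 kg, lying flat on the bench; grasp by two facing sides (square to its x and y axes). Origin: centre of its underside; z up along its axis. Loose. 

How it is judged:
By the outcome, as a careful person would: the job done as asked, in the order asked, and still so for the second after the job is handed in, with the robot touching nothing.
It also fails if it takes over 106 s, if anything falls off the work surface, if the arm or the gripper's body presses on something with over 40 N, if the wrist force passes 120 N, or if a joint passes its speed limit or range.

ROBOT

A 6-joint arm with a two-finger parallel gripper is mounted at the origin on a cart in front of the work surface, level with it; the furniture and walls round the work are solid. World frame = base frame: x ahead of the robot, y to its left, z up, the work surface at z = 0. Lengths are in mm, angles in rad, forces in N, time in s.
With the tool pointing down it reaches from about 400 to 925 mm from the base axis. Payload 12.5 kg.
Tool frame: the origin (TCP) lies midway between the tips of the shut fingers; the grasp point (between the pads) lies 19 mm behind it (env.pinch_z is the z of the grasp point in the tool frame, in mm); z points along the fingers, y is the line along which they close (so a half turn about z gives the same grasp; the last joint's range is limited). The gripper opens to 95 mm and grips with 3 to 60 N. Pads are 20 mm wide; open, the fingers measure 119 mm over their backs; the gripper's body (75 mm by 180 mm) begins 59 mm behind the grasp point.
Start: joints at [-1.287, 0.491, 1.559, -0, 1.092, -0.106], TCP at [237.526, -578.125, 214.661] pointing down, gripper open.
Joint ranges: [-3.1, 3.1], [-0.84, 2.19], [0.05, 2.79], [-1.13, 4.28], [0.06, 2.93], [-2.69, 2.69]. Speed limits (rad/s): [2.22, 2.22, 2.79, 3.14, 3.14, 3.14].

INTERFACE

Orientations are given as [roll, pitch, yaw] about the fixed x, y, z axes, in that order (R = Rz(yaw) Ry(pitch) Rx(roll)).
In Python, from cell import env, eyes gives the robot as it stands.
- The arm moves only by the shell command python3 -m inch 'ROWS'. ROWS is JSON, a list of rows, each a list of 3 entries, a list of its own where there are three numbers: the shift along the tool's x, y, z in units of 60 mm (1.0 is 60 mm), then the turn about the tool's z in units of 5 degrees (1.0 is 5 degrees), then the closure, from -1 (fully open) to 1 (shut). In form: [[[tx, ty, tz], turn, claw], ...]. A call has exactly 10 rows; each row shifts and turns the commanded pose from where the row before left it, along the tool's axes as they then stand; what a row does not reach is not made up. A row lasts 1/8 s, in which the tool goes at most 62.5 mm and 10.7 degrees, less where a joint would pass 70% of its speed; a pose out of reach is approached as far as the arm can. A call is refused whole if a number of a shift passes 1 or a number of a turn 1, either way. A call with a gripper value outside its range is refused whole. The fingers move at their own pace and stop on an object; the grip force is fixed at half the most. Time passes only in rows, so rows that do not move let the fingers close, or fill a call up. It gives the time, the measured TCP pose, the force, the opening and the grip force at its end, in the units of the state.
- env.state(): the state, without advancing time (a new reading comes with each control period).
- eyes.read_camera(name): name is "scene" or "top" or "wrist"; returns a dict with "pixels" (420x560x3 uint8, red, green, blue), "fx", "fy", "cx", "cy" (pixels), "extrinsics" (4x4, takes a point from world to camera coordinates). Camera axes: x right, y down, z forward; pixel columns grow to the right and rows downward; lengths in mm; the calibration is good to about 2 mm. A picture is of the moment at which its call begins. There is no depth.
- env.job_done(): hands the job in; it is judged then, once.
Trained networks look in a picture, given as the dict that the camera call returned (one of the last four; its "shot" number tells which), for a name from the list of things; names that differ only in an ending like _2 or _b are one class to them, and where a whole thing is asked for, a point or a joint stands for the part that bears it (a point fixed in the world has none). Each returns a list of dicts, best first, with "score" (0 to 1); they miss things now and then, are a little off and sometimes report something else, mostly with a low value. They report only what shows in the picture. A call takes as long as a camera call.
- eyes.boxes_of(name, picture): "centre" ([row, column] in pixels, amid what is visible of it).
- eyes.cut_out(name, picture): "mask" (420x560 bool, what is visible of it) and "centre" ([row, column] in pixels, amid what is visible of it).
- eyes.spot_point(name, picture): "centre" ([row, column] in pixels: a listed point, or the origin of a listed thing).
The state is a dict: "t": time; "joints": joint angles; "qvel": joint speeds; "tau": joint torques, N m; "eef_pos": TCP position; "tcp_rot": TCP orientation; "ft_force": force on the tool from outside, world axes, zero at the start; "moment": the same for the moment, N m; "opening": opening from 0.0 (shut) to 1.0 (fully open); "grip_force": force on a finger pad.
Only numpy, scipy, OpenCV 4.12 (cv2) and the standard library are available. Lean on these libraries where they do the work, as an engineer would, in place of code of your own. Each camera call takes 0.05 s, during which the arm holds its last target. There are 200 camera calls.

## Working session

There is one attempt and no reset: what is moved stays moved. The work goes in short steps, Python scripts to look and compute and a shell command to move; the robot and the scene stay as the last step left them, time stands still between calls to the robot, and variables do not carry over. Pictures are saved under pics/ and viewed, at most 14 in all, crops included, and the job is handed in when it is done.

```bash
ls; mkdir -p pics; cat > h.py <<'E'
import numpy as np, cv2
from cell import env, eyes
def snap(cam,name=None):
    p=eyes.read_camera(cam)
    if name: cv2.imwrite(f'pics/{name}.png',p['pixels'][:,:,::-1])
    return p
def ray(p,rc,z):
    E=np.array(p['extrinsics']);R=E[:3,:3];t=E[:3,3];c=-R.T@t
    d=R.T@np.array([(rc[1]-p['cx'])/p['fx'],(rc[0]-p['cy'])/p['fy'],1])
    return c+d*(z-c[2])/d[2]
def proj(p,X):
    E=np.array(p['extrinsics']);q=E[:3,:3]@np.array(X)+E[:3,3]
    return [p['fy']*q[1]/q[2]+p['cy'],p['fx']*q[0]/q[2]+p['cx']]
E
python3 - <<'E'
from h import *
print(env.state(),env.pinch_z)
H=dict(tall_objective=0,green_cap_bottle=0,black_cap_bottle=0,small_coverslip_box=0,objective_tray=0,bottle_tray=0,coverslip_tray=0,short_objective=3,brown_bottle=3,large_coverslip_box=3)
for c in ['top','scene']:
    p=snap(c,c+'0')
    E=np.array(p['extrinsics']);print(c,(-E[:3,:3].T@E[:3,3]).round(0))
    for n,z in H.items():
        print(n,[(np.round(d['centre']),round(d['score'],2),ray(p,d['centre'],z).round(0)[:2]) for d in eyes.spot_point(n,p)[:3]])
E
```

```text
pics
{'t': 0.0, 'joints': array([-1.28663880e+00,  4.91549973e-01,  1.55946169e+00,  5.13556012e-07,
        1.09165843e+00, -1.05571097e-01]), 'qvel': array([-3.17306500e-04,  1.65568987e-04, -3.73970742e-06, -3.32876801e-04,
       -1.04687322e-03,  1.37592806e-04]), 'tau': array([ 2.39918532e-03, -6.12644148e+01, -2.58175617e+01,  6.92441245e-02,
        4.82554967e-02, -1.19432270e-04]), 'eef_pos': array([ 237.43132673, -577.88633761,  214.06347862]), 'tcp_rot': array([-3.14052126e+00, -1.13987876e-04,  3.89728322e-01]), 'ft_force': array([ 0.08205714, -0.54219871,  0.05050801]), 'moment': array([ 0.04106247, -0.00384024,  0.00659621]), 'grip_force': 0.0, 'opening': 1.0011141261707988} -18.8
top [ 329.   75. 1057.]
tall_objective [(array([253., 206.]), 0.46, array([447., 263.]))]
green_cap_bottle [(array([254., 340.]), 0.67, array([438., -50.]))]
black_cap_bottle [(array([244., 255.]), 0.54, array([466., 147.]))]
small_coverslip_box [(array([246., 409.]), 0.62, array([ 452., -210.]))]
objective_tray [(array([184., 305.]), 0.76, array([607.,  27.]))]
bottle_tray []
coverslip_tray 
[... 355 characters left out ...]
-48.])), (array([242., 187.]), 0.29, array([628., 268.]))]
black_cap_bottle [(array([254., 273.]), 0.79, array([475., 137.]))]
small_coverslip_box [(array([205., 389.]), 0.43, array([ 445., -205.]))]
objective_tray [(array([208., 277.]), 0.86, array([608.,  28.]))]
bottle_tray [(array([204., 387.]), 0.67, array([ 450., -203.])), (array([243., 188.]), 0.6, array([621., 269.]))]
coverslip_tray [(array([181., 336.]), 0.7, array([ 612., -178.]))]
short_objective [(array([215., 262.]), 0.67, array([602.,  79.])), (array([228., 350.]), 0.61, array([436., -56.]))]
brown_bottle [(array([242., 194.]), 0.59, array([613., 257.]))]
large_coverslip_box [(array([173., 344.]), 0.64, array([ 624., -219.]))]
```

```bash
python3 - <<'E'
import cv2
a=cv2.imread('pics/top0.png')[150:290,170:450]
cv2.imwrite('pics/top0c.png',cv2.resize(a,None,fx=2.8,fy=2.8,interpolation=cv2.INTER_CUBIC))
E
```

```text
(no output)
```

View pics/top0c.png

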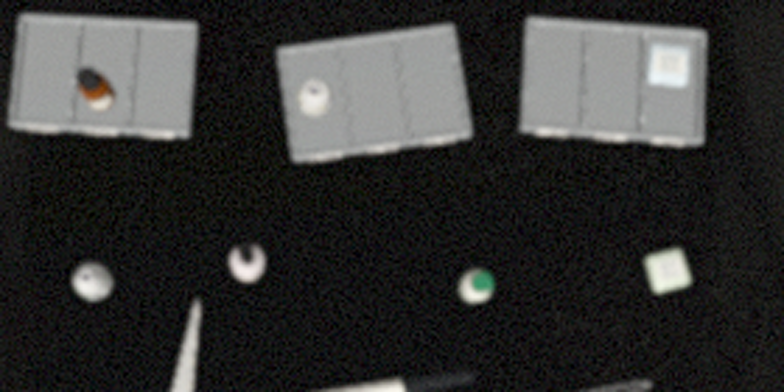

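View pics/scene0.png

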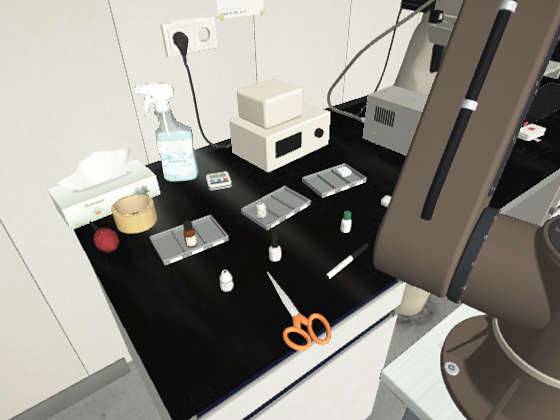

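```bash
cat >> h.py <<'E'
from scipy.optimize import minimize
def cyl(segs): # [(z,r)...]
    a=np.linspace(0,2*np.pi,24,endpoint=False)
    return np.array([[r*np.cos(t),r*np.sin(t),z] for z,r in segs for t in a])
def box(x,y,z,z0=0): return np.array([[i*x/2,j*y/2,k] for i in(-1,1) for j in(-1,1) for k in(z0,z)])
def cylparts(*parts): return [cyl([(a,r),(b,s)]) for a,r,b,s in parts]
M=dict(tall_objective=cylparts((0,13,26,13),(26,13,46,7)),green_cap_bottle=cylparts((0,11.5,36,11.5),(36,8,50,8)),
 black_cap_bottle=cylparts((0,13,34,13),(34,6,66,6)),small_coverslip_box=[box(28,28,16)],
 tray=[box(96,150,14)])
S=4
def render(p,parts,x,y,yaw,z=0):
    im=np.zeros((420*S,560*S),np.uint8);c,s=np.cos(yaw),np.sin(yaw)
    for P in parts:
        q=[proj(p,[x+c*a-s*b,y+s*a+c*b,z+h]) for a,b,h in P]
        h=cv2.convexHull(np.array([[(v+.5)*S-.5,(u+.5)*S-.5] for u,v in q],np.float32)).round().astype(np.int32)
        cv2.fillConvexPoly(im,h,1)
    return cv2.resize(im.astype(np.float32),(560,420),interpolation=cv2.INTER_AREA)
def fit(views,parts,x0,yaw0=0,useyaw=False,z=0):
    def f(v):
        yaw=yaw0+(v[2]/40 if useyaw else 0); s=0
        for p,m in views:
            r=render(p,parts,v[0],v[1],yaw,z); s+=1-np.minimum(r,m).sum()/np.maximum(r,m).sum()
        return s
    n=3 if useyaw else 2
    sim=np.array([list(x0)+[0]*(n-2)]+[np.array(list(x0)+[0]*(n-2))+8*np.eye(n)[i] for i in range(n)],float)
    r=minimize(f,sim[0],method='Nelder-Mead',options=dict(initial_simplex=sim,xatol=.1,fatol=1e-4,maxiter=120))
    return r.x[:2].round(1),round(yaw0+(r.x[2]/40 if useyaw else 0),3),round(r.fun/len(views),3)
E
python3 - <<'E'
from h import *
t=snap('top');s=snap('scene')
tr=dict(bottle_tray=(610,265),objective_tray=(607,28),coverslip_tray=(611,-178))
ob=dict(tall_objective=(447,265),green_cap_bottle=(440,-50),black_cap_bottle=(470,140),small_coverslip_box=(448,-207))
for n,x0 in {**tr,**ob}.items():
    vs=[]
    for p in (t,s):
        for d in eyes.cut_out(n,p)[:3]:
            c=ray(p,d['centre'],10)[:2]
            if np.hypot(*(c-x0))<45:
                m=d['mask'].astype(np.uint8)
                if n in tr: m=cv2.morphologyEx(m,cv2.MORPH_CLOSE,np.ones((15,15)))
                vs.append((p,m.astype(np.float32)));break
        else: print(n,'missed in',['top','scene'][p is s])
    for k in ([[i] for i in range(len(vs))]+[list(range(len(vs)))]):
        print(n,k,fit([vs[i] for i in k],M.get(n,M['tray']),x0,0,n in tr or 'box' in n))
E
```

```text
bottle_tray [0] (array([628.4, 260.4]), np.float64(-0.073), np.float64(0.021))
bottle_tray [1] (array([627.4, 260.7]), np.float64(-0.08), np.float64(0.053))
bottle_tray [0, 1] (array([628. , 261.1]), np.float64(-0.079), np.float64(0.038))
objective_tray [0] (array([608. ,  32.1]), np.float64(0.116), np.float64(0.03))
objective_tray [1] (array([607.5,  32.8]), np.float64(0.113), np.float64(0.054))
objective_tray [0, 1] (array([607.8,  32. ]), np.float64(0.118), np.float64(0.044))
coverslip_tray [0] (array([ 613.6, -172.4]), np.float64(-0.103), np.float64(0.03))
coverslip_tray [1] (array([ 612.7, -169. ]), np.float64(-0.115), np.float64(0.077))
coverslip_tray [0, 1] (array([ 613.3, -171.4]), np.float64(-0.099), np.float64(0.061))
tall_objective [0] (array([451.4, 265.9]), 0, np.float64(0.103))
tall_objective [1] (array([452.6, 266.7]), 0, np.float64(0.124))
tall_objective [0, 1] (array([452. , 266.9]), 0, np.float64(0.122))
green_cap_bottle [0] (array([441.3, -45.7]), 0, np.float64(0.254))
green_cap_bottle [1] (array([440.5, -45. ]), 0, np.float64(0.114))
green_cap_bottle [0, 1] (array([441.1, -45.5]), 0, np.float64(0.186))
black_cap_bottle [0] (array([464.2, 138.8]), 0, np.float64(0.234))
black_cap_bottle [1] (array([464.1, 141.9]), 0, np.float64(0.116))
black_cap_bottle [0, 1] (array([464.9, 140.2]), 0, np.float64(0.184))
small_coverslip_box [0] (array([ 449.5, -207.4]), np.float64(0.245), np.float64(0.288))
small_coverslip_box [1] (array([ 459.6, -204.7]), np.float64(-0.161), np.float64(0.517))
small_coverslip_box [0, 1] (array([ 450.2, -204.4]), np.float64(0.252), np.float64(0.398))
```

```bash
cat >> h.py <<'E'
def go(x,y,z,yaw,frm=None):
    s=env.state(); p=np.array(frm[:3] if frm else s['eef_pos']); w=frm[3] if frm else s['tcp_rot'][2]
    d=np.array([x,y,z])-p
    u=[d[0]*np.cos(yaw)+d[1]*np.sin(yaw),d[0]*np.sin(yaw)-d[1]*np.cos(yaw),-d[2]]
    print('turn',round(-np.degrees((yaw-w+np.pi)%(2*np.pi)-np.pi)/5,2),'then shift',(np.array(u)/60).round(2))
E
python3 -m inch '[[[0,0,0],-1,-0.3],[[0,0,0],-1,-0.3],[[0,0,0],-1,-0.3],[[0,0,0],-1,-0.3],[[0,0,0],-1,-0.3],[[0,0,0],-1,-0.3],[[0,0,0],-1,-0.3],[[0,0,0],-1,-0.3],[[0,0,0],-1,-0.3],[[0,0,0],-1,-0.3]]'
python3 -m inch '[[[0,0,0],-1,-0.3],[[0,0,0],-1,-0.3],[[0,0,0],-1,-0.3],[[0,0,0],-1,-0.3],[[0,0,0],-0.87,-0.3],[[0,0,0],0,-0.3],[[0,0,0],0,-0.3],[[0,0,0],0,-0.3],[[0,0,0],0,-0.3],[[0,0,0],0,-0.3]]'
python3 - <<'E'
from h import *
Y=np.pi/2+.117
print(env.state()['tcp_rot'],env.state()['opening'])
go(500,-180,160,Y); go(452,267,160,Y,(500,-180,160,Y))
E
```

```text
t: 3.15
eef_pos: [237.5, -578.1, 214.7]
tcp_rot: [3.142, 0.0, 1.265]
ft_force: [-0.3, -0.0, 0.2]
opening: 0.649
grip_force: 0.0
t: 4.4
eef_pos: [237.5, -578.1, 214.6]
tcp_rot: [-3.142, 0.0, 1.687]
ft_force: [0.6, -0.5, -0.7]
opening: 0.648
grip_force: 0.0
[-3.14158292e+00  7.10789942e-05  1.68728216e+00] 0.6483547563398929
turn -0.01 then shift [6.08 5.12 0.91]
turn -0.0 then shift [7.49 0.08 0.  ]
```

```bash

python3 -m inch '[[[0.61,0.51,0.09],0,-0.3],[[0.61,0.51,0.09],0,-0.3],[[0.61,0.51,0.09],0,-0.3],[[0.61,0.51,0.09],0,-0.3],[[0.61,0.51,0.09],0,-0.3],[[0.61,0.51,0.09],0,-0.3],[[0.61,0.51,0.09],0,-0.3],[[0.61,0.51,0.09],0,-0.3],[[0.61,0.51,0.09],0,-0.3],[[0.61,0.51,0.09],0,-0.3]]'
python3 -m inch '[[[0.8,0,0],0,-0.3],[[0.8,0,0],0,-0.3],[[0.8,0,0],0,-0.3],[[0.8,0,0],0,-0.3],[[0.8,0,0],0,-0.3],[[0.8,0,0],0,-0.3],[[0.8,0,0],0,-0.3],[[0.8,0,0],0,-0.3],[[0.8,0,0],0,-0.3],[[0.3,0,0],0,-0.3]]'
python3 - <<'E'
from h import *
Y=np.pi/2+.117
p=snap('wrist','w1')
print(proj(p,[452,267,0]))
for d in eyes.cut_out('tall_objective',p)[:2]: 
    print(d['centre'],d['score'],fit([(p,d['mask'].astype(np.float32))],M['tall_objective'],(452,267)))
t=snap('top'); s=snap('scene')
go(452,267,4,Y)
E
```

```text
t: 5.65
eef_pos: [499.7, -177.7, 160.6]
tcp_rot: [3.141, 0.0, 1.687]
ft_force: [0.4, -0.8, 0.2]
opening: 0.649
grip_force: 0.0
t: 6.9
eef_pos: [446.0, 270.0, 160.6]
tcp_rot: [3.141, -0.0, 1.69]
ft_force: [-0.4, -1.0, 0.3]
opening: 0.65
grip_force: 0.0
[np.float64(194.29765674071237), np.float64(274.4860809252324)]
[199.7, 273.2] 0.86 (array([452.8, 266.9]), 0, np.float64(0.082))
[226.1, 449.5] 0.48 (array([452., 267.]), 0, np.float64(1.0))
turn -0.0 then shift [-0.02  0.09  2.61]
```

View pics/w1.png

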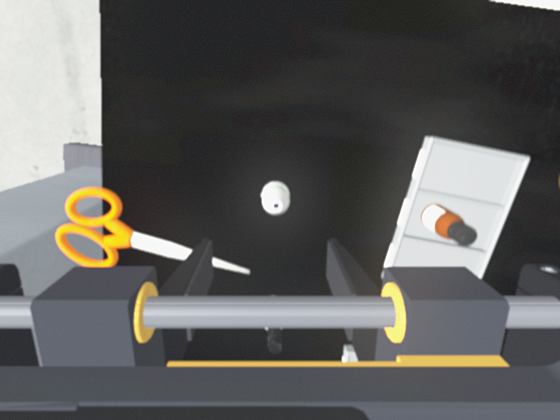

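The wrist picture shows the objective at (275,195), centred between the fingers (columns ~205 and ~330), agreeing with the estimate. Descending and gripping.

```bash

python3 -m inch '[[[-0.02,0.1,0.4],0,-0.3],[[0,0,0.4],0,-0.3],[[0,0,0.4],0,-0.3],[[0,0,0.4],0,-0.3],[[0,0,0.4],0,-0.3],[[0,0,0.4],0,-0.3],[[0,0,0.21],0,-0.3],[[0,0,0],0,-0.3],[[0,0,0],0,1],[[0,0,0],0,1]]'
python3 -m inch '[[[0,0,0],0,1],[[0,0,0],0,1],[[0,0,0],0,1],[[0,0,0],0,1],[[0,0,0],0,1],[[0,0,-0.1],0,1],[[0,0,-0.3],0,1],[[0,0,-0.4],0,1],[[0,0,-0.4],0,1],[[0,0,0],0,1]]'
python3 - <<'E'
from h import *
Y=np.pi/2+.117
go(607.8,32.2,76,Y)
E
```

```text
t: 8.35
eef_pos: [452.9, 267.5, 4.8]
tcp_rot: [3.14, -0.0, 1.687]
ft_force: [1.2, 0.3, 0.9]
opening: 0.497
grip_force: 0.0
t: 9.6
eef_pos: [453.2, 267.7, 77.3]
tcp_rot: [3.139, -0.001, 1.687]
ft_force: [-0.6, -0.1, -0.8]
opening: 0.257
grip_force: 30.0
turn -0.0 then shift [-4.2   2.1   0.02]
```

```bash

python3 -m inch '[[[-0.3,0.15,0],0,1],[[-0.6,0.3,0],0,1],[[-0.6,0.3,0],0,1],[[-0.6,0.3,0],0,1],[[-0.6,0.3,0],0,1],[[-0.6,0.3,0],0,1],[[-0.6,0.3,0],0,1],[[-0.3,0.15,0],0,1],[[0,0,0],0,1],[[0,0,0],0,1]]'
python3 - <<'E'
from h import *
Y=np.pi/2+.117
p=snap('wrist','w2')
cv2.imwrite('pics/w2.png',p['pixels'][:,:,::-1])
go(607.8,32.2,8.5,Y)
E
```

```text
t: 10.85
eef_pos: [606.2, 32.7, 75.5]
tcp_rot: [-3.14, -0.0, 1.688]
ft_force: [0.5, 0.2, -1.3]
opening: 0.256
grip_force: 30.0
turn 0.01 then shift [-0.01  0.02  1.12]
```

View pics/w2.png

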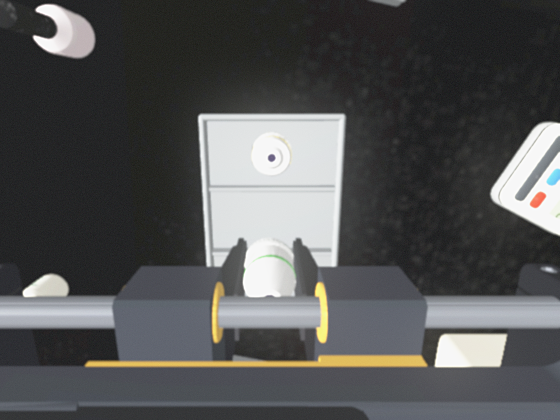

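The picture shows the tray with the short objective at (271,155) in the +y bay, the held objective upright at (270,268); dividers at rows 186 and 250. Check that against the tray model.

```bash

python3 - <<'E'
from h import *
p=snap('wrist'); c,s=np.cos(.117),np.sin(.117)
for a,b in [(0,75),(0,24.5),(0,-24.5),(-48,24.5),(48,24.5)]:
    print(a,b,np.round(proj(p,[607.8+c*a-s*b,32.2+s*a+c*b,14])))
E
python3 -m inch '[[[0,0.02,0.2],0,1],[[0,0,0.3],0,1],[[0,0,0.3],0,1],[[0,0,0.2],0,1],[[0,0,0.1],0,1],[[0,0,0],0,1],[[0,0,0],0,1],[[0,0,0],0,1],[[0,0,0],0,1],[[0,0,0],0,1]]'
```

```text
0 75 [115. 271.]
0 24.5 [190. 271.]
0 -24.5 [255. 271.]
-48 24.5 [190. 202.]
48 24.5 [190. 340.]
t: 12.2
eef_pos: [608.3, 31.9, 10.2]
tcp_rot: [3.141, 0.0, 1.687]
ft_force: [-0.7, -0.5, 0.1]
opening: 0.257
grip_force: 30.0
```

```bash

python3 -m inch '[[[0,0,0.02],0,1],[[0,0,0.02],0,1],[[0,0,0.01],0,1],[[0,0,0.01],0,1],[[0,0,0],0,1],[[0,0,0],0,1],[[0,0,0],0,1],[[0,0,0],0,0.2],[[0,0,0],0,0.2],[[0,0,0],0,0.2]]'
python3 -m inch '[[[0,0,0],0,0.2],[[0,0,0],0,0.2],[[0,0,-0.1],0,0.2],[[0,0,-0.4],0,0.2],[[0,0,-0.6],0,0.2],[[0,0,-0.6],0,0.2],[[0,0,-0.6],0,-0.3],[[0,0,0],0,-0.3],[[0,0,0],0,-0.3],[[0,0,0],0,-0.3]]'
python3 - <<'E'
from h import *
p=snap('wrist','w3')
for n in('tall_objective','short_objective'):
  print(n,[(ray(p,d['centre'],3).round(1),round(d['score'],2)) for d in eyes.spot_point(n,p)[:2]])
cv2.imwrite('pics/w3.png',p['pixels'][100:,130:420,::-1])
Y=np.pi/2-.079
go(441,-45.5,160,Y)
go(441,-45.5,4,Y)
E
```

```text
t: 13.45
eef_pos: [608.3, 31.9, 6.3]
tcp_rot: [-3.142, 0.0, 1.687]
ft_force: [-0.3, 0.6, 0.9]
opening: 0.399
grip_force: 0.0
t: 14.7
eef_pos: [607.8, 32.0, 143.4]
tcp_rot: [-3.14, -0.0, 1.687]
ft_force: [0.4, -0.2, -0.6]
opening: 0.643
grip_force: 0.0
tall_objective []
short_objective [(array([601. ,  81.4,   3. ]), 0.79)]
turn 2.24 then shift [-1.51 -2.67 -0.27]
turn 2.24 then shift [-1.51 -2.67  2.33]
```

View pics/w3.png

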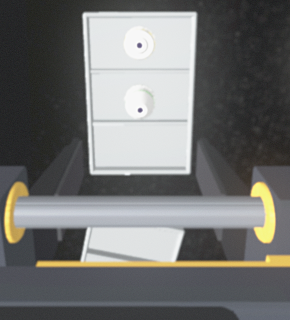

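Both objectives stand upright, tall one in the middle bay (crop 140,100). Next, the green-cap bottle.

```bash

python3 -m inch '[[[0,0,-0.2],1,-0.3],[[0,0,0],1,-0.3],[[0,0,0],0.24,-0.3],[[-0.3,-0.53,0],0,-0.3],[[-0.3,-0.53,0],0,-0.3],[[-0.3,-0.53,0],0,-0.3],[[-0.3,-0.53,0],0,-0.3],[[-0.3,-0.53,0],0,-0.3],[[0,0,0],0,-0.3],[[0,0,0],0,-0.3]]'
python3 - <<'E'
from h import *
Y=np.pi/2-.079
p=snap('wrist')
x=(441,-45.5)
for d in eyes.cut_out('green_cap_bottle',p)[:2]: 
    print(d['centre'],d['score'],fit([(p,d['mask'].astype(np.float32))],M['green_cap_bottle'],x))
go(441,-45.5,4,Y)
E
```

```text
t: 16.1
eef_pos: [443.3, -45.3, 156.5]
tcp_rot: [3.141, 0.0, 1.492]
ft_force: [1.0, -0.3, 0.6]
opening: 0.652
grip_force: 0.0
[202.1, 270.1] 0.66 (array([442. , -45.7]), 0, np.float64(0.055))
turn 0.01 then shift [-0.01 -0.04  2.54]
```

```bash

python3 -m inch '[[[-0.01,-0.02,0.4],0,-0.3],[[0,0,0.4],0,-0.3],[[0,0,0.4],0,-0.3],[[0,0,0.4],0,-0.3],[[0,0,0.4],0,-0.3],[[0,0,0.4],0,-0.3],[[0,0,0.14],0,-0.3],[[0,0,0],0,-0.3],[[0,0,0],0,1],[[0,0,0],0,1]]'
python3 -m inch '[[[0,0,0],0,1],[[0,0,0],0,1],[[0,0,0],0,1],[[0,0,0],0,1],[[0,0,0],0,1],[[0,0,-0.1],0,1],[[0,0,-0.4],0,1],[[0,0,-0.6],0,1],[[0,0,-0.6],0,1],[[0,0,0],0,1]]'
python3 - <<'E'
from h import *
Y=np.pi/2-.079
go(631.9,309.8,106,Y)
E
```

```text
t: 17.45
eef_pos: [441.8, -45.8, 4.7]
tcp_rot: [3.14, 0.0, 1.492]
ft_force: [0.0, -0.1, 0.1]
opening: 0.491
grip_force: 0.0
t: 18.7
eef_pos: [442.2, -45.9, 108.2]
tcp_rot: [3.137, 0.001, 1.492]
ft_force: [0.7, -0.4, -1.1]
opening: 0.231
grip_force: 30.0
turn 0.0 then shift [6.16 2.68 0.04]
```

```bash

python3 -m inch '[[[0.4,0.17,0],0,1],[[0.72,0.31,0],0,1],[[0.72,0.31,0],0,1],[[0.72,0.31,0],0,1],[[0.72,0.31,0],0,1],[[0.72,0.31,0],0,1],[[0.72,0.31,0],0,1],[[0.72,0.31,0],0,1],[[0.5,0.24,0],0,1],[[0.22,0.1,0],0,1]]'
python3 - <<'E'
from h import *
Y=np.pi/2-.079
p=snap('wrist','w4')
go(631.9,309.8,10,Y)
c,s=np.cos(-.079),np.sin(-.079)
for a,b in [(0,75),(0,24.5),(0,-24.5),(-48,24.5),(48,24.5)]:
    print(a,b,np.round(proj(p,[628+c*a-s*b,261+s*a+c*b,14])))
E
```

```text
t: 19.95
eef_pos: [630.7, 311.2, 104.3]
tcp_rot: [-3.14, 0.001, 1.493]
ft_force: [0.4, -0.6, -1.3]
opening: 0.231
grip_force: 30.0
turn 0.01 then shift [-0.03  0.02  1.58]
0 75 [180. 271.]
0 24.5 [241. 271.]
0 -24.5 [294. 271.]
-48 24.5 [241. 212.]
48 24.5 [241. 329.]
```

View pics/w4.png

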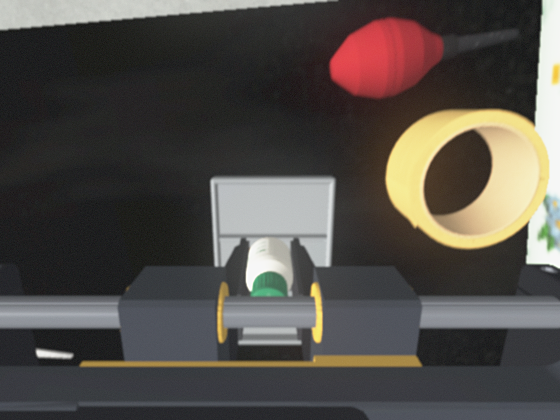

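The picture shows the tray's +y bay (rows 180–236, columns 212–332) right below the held bottle; a tape roll at (390–548, 108–248) is to the right. Check its clearance.

```bash

python3 - <<'E'
from h import *
p=snap('wrist'); s=snap('scene'); t=snap('top','top4')
for z in (0,40,80): print(z,ray(p,(180,388),z).round(),ray(p,(248,475),z).round(),ray(p,(108,460),z).round(),'scene top rim near',ray(s,(203,133),z).round(),'bottom',ray(s,(230,137),z).round(), 'right edge',ray(s,(210,158),z).round())
E
python3 -m inch '[[[-0.03,0.01,0.2],0,1],[[0,0,0.3],0,1],[[0,0,0.3],0,1],[[0,0,0.2],0,1],[[0,0,0],0,1],[[0,0,0],0,1],[[0,0,0],0,1],[[0,0,0],0,1],[[0,0,0],0,1],[[0,0,0],0,1]]'
```

```text
0 [730. 326.   0.] [806. 260.   0.] [784. 379.   0.] scene top rim near [852. 310.   0.] bottom [737. 342.   0.] right edge [783. 271.   0.]
40 [716. 335.  40.] [781. 279.  40.] [763. 380.  40.] scene top rim near [790. 323.  40.] bottom [683. 353.  40.] right edge [726. 286.  40.]
80 [703. 344.  80.] [757. 297.  80.] [741. 381.  80.] scene top rim near [727. 335.  80.] bottom [629. 363.  80.] right edge [668. 302.  80.]
t: 21.4
eef_pos: [631.3, 308.2, 46.1]
tcp_rot: [3.141, 0.0, 1.492]
ft_force: [0.6, 0.7, -0.9]
opening: 0.234
grip_force: 30.0
```

Tape roll is at x ≥ 720 and ≤ 60 mm high; the gripper body stays above 85 mm: clear.

```bash

python3 -m inch '[[[0.03,0.01,0.25],0,1],[[0,0,0.25],0,1],[[0,0,0.1],0,1],[[0,0,0.03],0,1],[[0,0,0.03],0,1],[[0,0,0],0,1],[[0,0,0],0,1],[[0,0,0],0,0.2],[[0,0,0],0,0.2],[[0,0,0],0,0.2]]'
python3 -m inch '[[[0,0,0],0,0.2],[[0,0,0],0,0.2],[[0,0,-0.1],0,0.2],[[0,0,-0.4],0,0.2],[[0,0,-0.6],0,0.2],[[0,0,-0.6],0,0.2],[[0,0,-0.6],0,-0.3],[[0,0,-0.2],0,-0.3],[[0,0,0],0,-0.3],[[0,0,0],0,-0.3]]'
python3 - <<'E'
from h import *
Y=np.pi/2-.079
go(464.5,140.5,160,Y)
E
```

```text
t: 22.65
eef_pos: [632.0, 309.9, 6.2]
tcp_rot: [-3.142, 0.0, 1.492]
ft_force: [-0.1, 0.6, -0.1]
opening: 0.398
grip_force: 0.0
t: 23.9
eef_pos: [631.4, 309.7, 154.8]
tcp_rot: [-3.14, 0.001, 1.492]
ft_force: [0.2, -0.3, 0.1]
opening: 0.644
grip_force: 0.0
turn 0.0 then shift [-3.03 -2.55 -0.09]
```

```bash

python3 -m inch '[[[-0.3,-0.25,0],0,-0.3],[[-0.5,-0.42,0],0,-0.3],[[-0.5,-0.42,0],0,-0.3],[[-0.5,-0.42,0],0,-0.3],[[-0.5,-0.42,0],0,-0.3],[[-0.5,-0.42,0],0,-0.3],[[-0.23,-0.2,0],0,-0.3],[[0,0,0],0,-0.3],[[0,0,0],0,-0.3],[[0,0,0],0,-0.3]]'
python3 - <<'E'
from h import *
Y=np.pi/2-.079
p=snap('wrist','w5'); s=snap('scene','scene5'); t=snap('top')
x=(464.5,140.5)
for d in eyes.cut_out('black_cap_bottle',p)[:2]: 
    print(d['centre'],d['score'],fit([(p,d['mask'].astype(np.float32))],M['black_cap_bottle'],x))
for n in('green_cap_bottle','brown_bottle'):
  for q in (t,s,p): print(n,[(ray(q,d['centre'],3).round(1),round(d['score'],2)) for d in eyes.spot_point(n,q)[:2]])
a=np.hstack([p['pixels'][100:400,100:500],s['pixels'][150:350,100:350].repeat(2,0).repeat(2,1)[:300,:400]])
cv2.imwrite('pics/c5.png',a[:,:,::-1])
go(464.5,140.5,4,Y)
E
```

```text
t: 25.15
eef_pos: [465.8, 141.3, 156.2]
tcp_rot: [3.142, 0.0, 1.493]
ft_force: [-0.9, -0.7, -0.6]
opening: 0.65
grip_force: 0.0
[197.9, 270.1] 0.61 (array([466.3, 140.3]), 0, np.float64(0.132))
[244.2, 412.9] 0.6 (array([464.5, 140.5]), 0, np.float64(1.0))
green_cap_bottle [(array([626.4, 311.7,   3. ]), 0.48)]
green_cap_bottle [(array([629.6, 306.2,   3. ]), 0.51)]
green_cap_bottle []
brown_bottle [(array([606.1,  31.7,   3. ]), 0.55), (array([607.1, 266.4,   3. ]), 0.36)]
brown_bottle [(array([608. , 263.8,   3. ]), 0.62)]
brown_bottle [(array([613.5, 265.1,   3. ]), 0.65)]
turn 0.0 then shift [-0.01 -0.01  2.54]
```

View pics/c5.png

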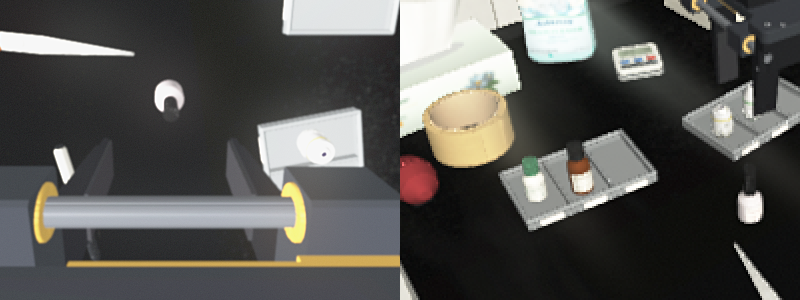

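The green bottle stands in the +y bay next to the brown one; black-cap bottle is at crop (170,97), centred. Grasping it.

```bash

python3 -m inch '[[[-0.01,0,0.4],0,-0.3],[[0,0,0.4],0,-0.3],[[0,0,0.4],0,-0.3],[[0,0,0.4],0,-0.3],[[0,0,0.4],0,-0.3],[[0,0,0.4],0,-0.3],[[0,0,0.14],0,-0.3],[[0,0,0],0,-0.3],[[0,0,0],0,1],[[0,0,0],0,1]]'
python3 -m inch '[[[0,0,0],0,1],[[0,0,0],0,1],[[0,0,0],0,1],[[0,0,0],0,1],[[0,0,0],0,1],[[0,0,-0.1],0,1],[[0,0,-0.4],0,1],[[0,0,-0.6],0,1],[[0,0,-0.6],0,1],[[0,0,0],0,1]]'
python3 - <<'E'
from h import *
Y=np.pi/2-.079
go(624.1,212.2,106,Y)
E
```

```text
t: 26.9
eef_pos: [465.4, 140.2, 4.7]
tcp_rot: [3.14, -0.0, 1.492]
ft_force: [-0.1, -0.4, 0.1]
opening: 0.492
grip_force: 0.0
t: 28.15
eef_pos: [466.0, 140.3, 108.2]
tcp_rot: [3.137, -0.001, 1.492]
ft_force: [-0.6, -0.6, -1.0]
opening: 0.262
grip_force: 29.9
turn 0.0 then shift [1.4  2.53 0.04]
```

```bash

python3 -m inch '[[[0.1,0.2,0],0,1],[[0.25,0.45,0],0,1],[[0.25,0.45,0],0,1],[[0.25,0.45,0],0,1],[[0.25,0.45,0],0,1],[[0.2,0.38,0],0,1],[[0.1,0.16,0],0,1],[[0,0,0],0,1],[[0,0,0],0,1],[[0,0,0],0,1]]'
python3 -m inch '[[[0,0,0.2],0,1],[[0,0,0.4],0,1],[[0,0,0.4],0,1],[[0,0,0.3],0,1],[[0,0,0.2],0,1],[[0,0,0],0,1],[[0,0,0],0,1],[[0,0,0],0,1],[[0,0,0],0,1],[[0,0,0],0,1]]'
python3 - <<'E'
from h import *
Y=np.pi/2-.079
go(624.1,212.2,6.5,Y)
E
```

```text
t: 29.4
eef_pos: [623.2, 211.7, 106.1]
tcp_rot: [-3.141, 0.0, 1.492]
ft_force: [-0.1, 0.9, -1.1]
opening: 0.26
grip_force: 29.9
t: 30.65
eef_pos: [623.7, 211.9, 16.2]
tcp_rot: [3.141, -0.0, 1.492]
ft_force: [-0.2, -0.5, 0.3]
opening: 0.263
grip_force: 29.9
turn 0.0 then shift [0.01 0.01 0.16]
```

```bash

python3 -m inch '[[[0,0,0.06],0,1],[[0,0,0.06],0,1],[[0,0,0.02],0,1],[[0,0,0.01],0,1],[[0,0,0],0,1],[[0,0,0],0,1],[[0,0,0],0,0.2],[[0,0,0],0,0.2],[[0,0,0],0,0.2],[[0,0,0],0,0.2]]'
python3 -m inch '[[[0,0,0],0,0.2],[[0,0,-0.1],0,0.2],[[0,0,-0.4],0,0.2],[[0,0,-0.6],0,0.2],[[0,0,-0.6],0,0.2],[[0,0,-0.6],-1,-0.3],[[0,0,-0.2],-1,-0.3],[[0,0,0],-1,-0.3],[[0,0,0],-0.71,-0.3],[[0,0,0],0,-0.3]]'
python3 - <<'E'
from h import *
go(449.5,-207.4,156,np.pi/2+.245)
E
```

```text
t: 31.9
eef_pos: [623.7, 211.9, 6.9]
tcp_rot: [3.142, 0.0, 1.492]
ft_force: [0.7, 0.8, -0.5]
opening: 0.398
grip_force: 0.0
t: 33.15
eef_pos: [623.6, 211.9, 157.4]
tcp_rot: [3.141, 0.0, 1.815]
ft_force: [-0.3, -0.6, 0.9]
opening: 0.647
grip_force: 0.0
turn -0.01 then shift [-6.08 -4.51  0.02]
```

```bash

python3 -m inch '[[[-0.4,-0.3,0],0,-0.3],[[-0.7,-0.52,0],0,-0.3],[[-0.7,-0.52,0],0,-0.3],[[-0.7,-0.52,0],0,-0.3],[[-0.7,-0.52,0],0,-0.3],[[-0.7,-0.52,0],0,-0.3],[[-0.7,-0.52,0],0,-0.3],[[-0.7,-0.52,0],0,-0.3],[[-0.6,-0.44,0],0,-0.3],[[-0.18,-0.13,0],0,-0.3]]'
python3 - <<'E'
from h import *
p=snap('wrist','w6'); t=snap('top','top6');s=snap('scene','scene6')
x=(449.5,-207.4)
for q in (p,t,s):
  for d in eyes.cut_out('small_coverslip_box',q)[:1]: 
    print(d['centre'],d['score'],fit([(q,d['mask'].astype(np.float32))],M['small_coverslip_box'],x,.245,True))
a=np.hstack([p['pixels'][100:400,100:500],s['pixels'][150:350,100:350].repeat(2,0).repeat(2,1)[:300,:400]])
cv2.imwrite('pics/c6.png',a[:,:,::-1])
go(449.5,-207.4,3,np.pi/2+.245)
E
```

```text
t: 34.4
eef_pos: [448.8, -209.5, 157.3]
tcp_rot: [3.141, 0.0, 1.812]
ft_force: [-0.8, 1.1, 0.7]
opening: 0.648
grip_force: 0.0
[193.8, 272.2] 0.62 (array([ 451.2, -204.6]), np.float64(0.23), np.float64(0.086))
[247.4, 408.8] 0.42 (array([ 450.2, -206.3]), np.float64(0.302), np.float64(0.158))
turn 0.01 then shift [-0.01 -0.01  2.57]
```

View pics/c6.png

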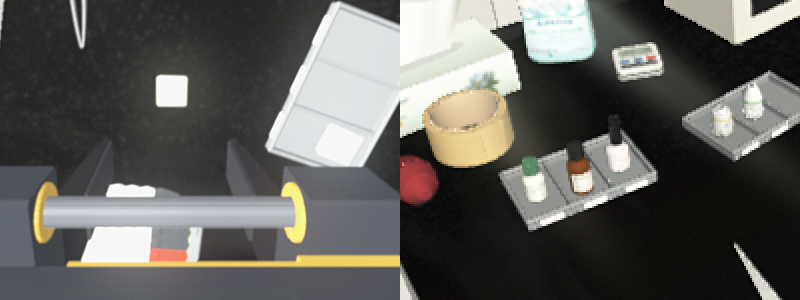

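All three bottles stand in their bays, and the small box is at crop (172,91), square to the gripper. There is something low at crop (90–200,185–260) behind it; check where it lies.

```bash

python3 - <<'E'
from h import *
p=snap('wrist')
for z in (0,40,80): print(z,ray(p,(284,190),z).round(),ray(p,(284,290),z).round(),ray(p,(360,300),z).round())
go(450.8,-205.3,3,np.pi/2+.24)
print(proj(snap('top'),ray(p,(284,240),0)))
t=cv2.imread('pics/top6.png')[150:400,330:530];cv2.imwrite('pics/t6c.png',cv2.resize(t,None,fx=2.4,fy=2.4))
E
```

```text
0 [ 393. -325.    0.] [ 496. -299.    0.] [ 533. -389.    0.]
40 [ 398. -301.   40.] [ 488. -279.   40.] [ 520. -358.   40.]
80 [ 402. -278.   80.] [ 481. -258.   80.] [ 508. -327.   80.]
turn 0.07 then shift [0.02 0.02 2.57]
[np.float64(248.37815276875722), np.float64(452.9062453769999)]
```

View pics/t6c.png

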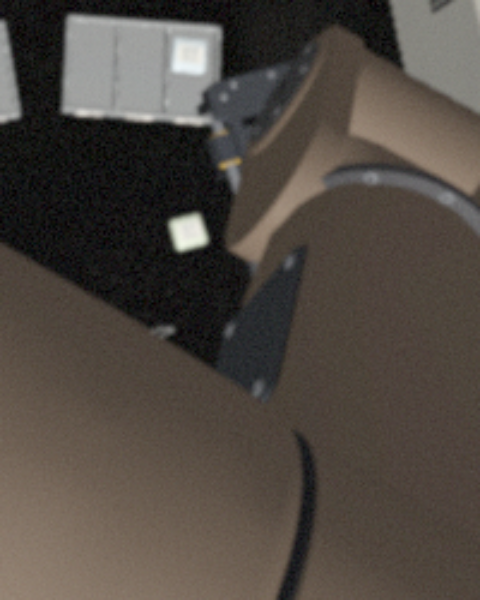

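```bash

python3 - <<'E'
import cv2
t=cv2.imread('pics/top0.png')[180:330,390:540];s=cv2.imread('pics/w6.png')[250:400,150:350]
cv2.imwrite('pics/t0d.png',cv2.hconcat([cv2.resize(t,(400,400)),cv2.resize(s,(400,400))]))
E
```

```text
(no output)
```

View pics/t0d.png

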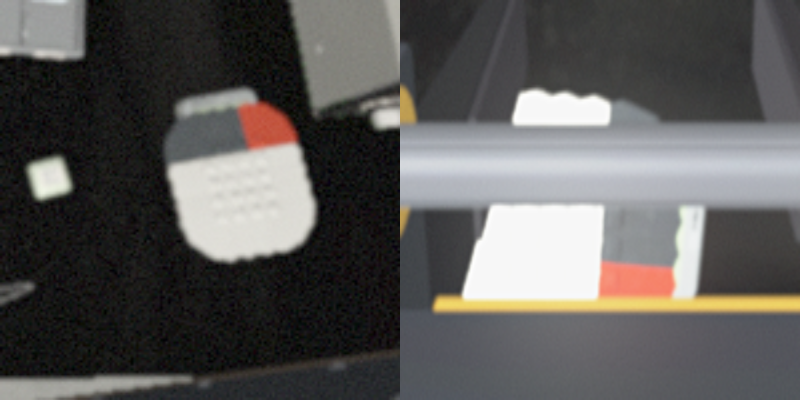

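The obstacle (a tip box) has its near edge at y ≤ -283, clear of the gripper. Grasping the small box.

```bash

python3 -m inch '[[[0.02,0.02,0.4],0.06,-0.3],[[0,0,0.4],0,-0.3],[[0,0,0.4],0,-0.3],[[0,0,0.4],0,-0.3],[[0,0,0.4],0,-0.3],[[0,0,0.4],0,-0.3],[[0,0,0.17],0,-0.3],[[0,0,0],0,-0.3],[[0,0,0],0,1],[[0,0,0],0,1]]'
python3 -m inch '[[[0,0,0],0,1],[[0,0,0],0,1],[[0,0,0],0,1],[[0,0,0],0,1],[[0,0,0],0,1],[[0,0,-0.1],0,1],[[0,0,-0.4],0,1],[[0,0,-0.6],1,1],[[0,0,0],1,1],[[0,0,0],1,1]]'
python3 - <<'E'
from h import *
go(613.3,-171.5,73,np.pi/2-.1)
E
```

```text
t: 36.05
eef_pos: [450.8, -206.3, 3.6]
tcp_rot: [3.141, 0.001, 1.81]
ft_force: [-0.7, -0.6, -0.3]
opening: 0.491
grip_force: 0.0
t: 37.3
eef_pos: [450.6, -206.2, 69.6]
tcp_rot: [3.141, 0.001, 1.546]
ft_force: [-0.1, 0.3, -0.7]
opening: 0.287
grip_force: 30.0
turn 0.86 then shift [ 0.85  2.64 -0.06]
```

```bash

python3 -m inch '[[[0,0,0],0.86,1],[[0.1,0.3,0],0,1],[[0.15,0.5,0],0,1],[[0.15,0.5,0],0,1],[[0.15,0.5,0],0,1],[[0.15,0.5,0],0,1],[[0.15,0.34,0],0,1],[[0,0,0],0,1],[[0,0,0],0,1],[[0,0,0],0,1]]'
python3 - <<'E'
from h import *
go(613.3,-171.5,10,np.pi/2-.1)
p=snap('wrist','w7'); c,s=np.cos(-.1),np.sin(-.1)
cv2.imwrite('pics/w7c.png',p['pixels'][60:350,130:430,::-1].repeat(2,0).repeat(2,1))
for a,b in [(0,75),(0,24.5),(0,-24.5),(-48,24.5),(48,24.5)]:
    print(a,b,np.round(proj(p,[613.3+c*a-s*b,-171.5+s*a+c*b,14])))
E
```

```text
t: 38.55
eef_pos: [612.5, -171.0, 68.9]
tcp_rot: [-3.141, 0.0, 1.474]
ft_force: [-0.2, -0.0, -0.3]
opening: 0.286
grip_force: 30.0
turn 0.03 then shift [-0.01  0.01  0.98]
0 75 [114. 271.]
0 24.5 [192. 270.]
0 -24.5 [258. 270.]
-48 24.5 [191. 199.]
48 24.5 [192. 341.]
```

View pics/w7c.png

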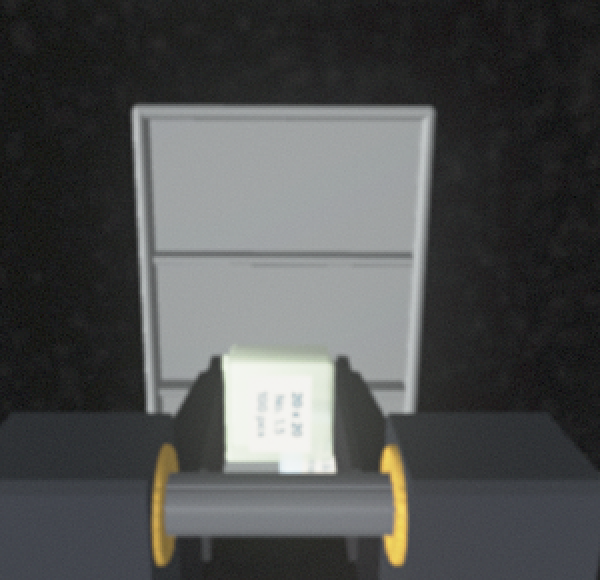

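The box is held level above the middle bay (dividers at rows 188 and 253, walls at columns 205 and 339); lowering.

```bash

python3 -m inch '[[[0.02,0.01,0.2],0.03,1],[[0,0,0.3],0,1],[[0,0,0.3],0,1],[[0,0,0.15],0,1],[[0,0,0.03],0,1],[[0,0,0.03],0,1],[[0,0,0.02],0,1],[[0,0,0.01],0,1],[[0,0,0],0,1],[[0,0,0],0,1]]'
```

```text
t: 39.85
eef_pos: [613.8, -169.7, 6.6]
tcp_rot: [3.141, 0.0, 1.471]
ft_force: [-0.5, 0.8, 1.0]
opening: 0.288
grip_force: 30.0
```

```bash

python3 -m inch '[[[0,0,0],0,0.2],[[0,0,0],0,0.2],[[0,0,0],0,0.2],[[0,0,0],0,0.2],[[0,0,0],0,0.2],[[0,0,-0.1],0,0.2],[[0,0,-0.4],0,0.2],[[0,0,-0.6],0,0.2],[[0,0,-0.6],0,0.2],[[0,0,-0.6],0,0.2]]'
python3 -m inch '[[[-0.5,-0.5,0],0,0.2],[[-0.8,-0.5,0],0,0.2],[[-0.8,-0.5,0],0,0.2],[[-0.5,-0.2,0],0,0.2],[[0,0,0],0,0.2],[[0,0,0],0,0.2],[[0,0,0],0,0.2],[[0,0,0],0,0.2],[[0,0,0],0,0.2],[[0,0,0],0,0.2]]'
python3 - <<'E'
from h import *
t=snap('top');s=snap('scene')
a=np.hstack([cv2.resize(t['pixels'][140:230,170:440],(800,267)).transpose(0,1,2)])
b=cv2.resize(s['pixels'][150:270,140:380],(660,330))
im=np.zeros((600,800,3),np.uint8);im[:267]=a;im[267:597,:660]=b
cv2.imwrite('pics/end.png',im[:,:,::-1])
E
```

```text
t: 41.1
eef_pos: [613.7, -169.6, 146.1]
tcp_rot: [3.141, 0.0, 1.471]
ft_force: [0.7, 0.3, -0.8]
opening: 0.403
grip_force: 0.0
t: 42.35
eef_pos: [496.9, -314.5, 144.4]
tcp_rot: [-3.142, 0.0, 1.471]
ft_force: [-0.0, -0.5, 0.4]
opening: 0.401
grip_force: 0.0
```

View pics/end.png

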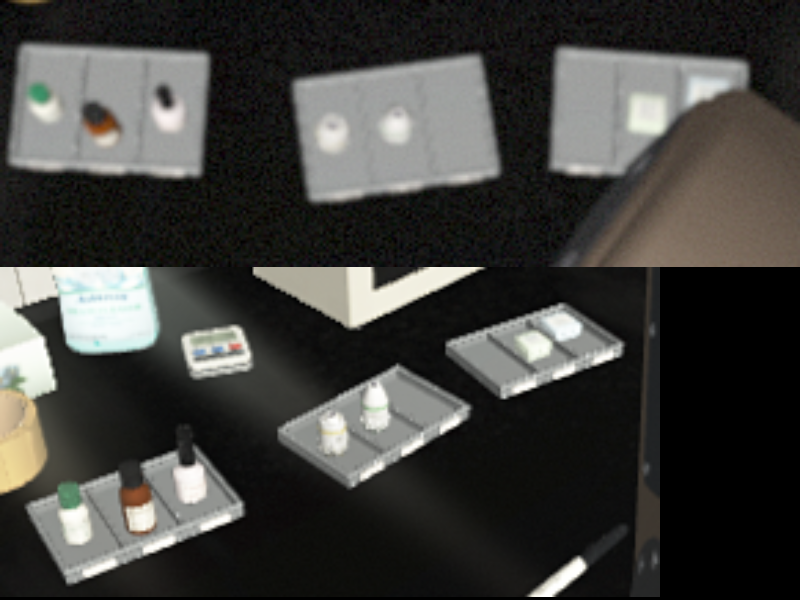

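The pictures show all seven things upright, one to a bay, with the box centred at (648,113) between its dividers (615 and 680). The robot is clear of everything.

```bash
python3 -c "
from cell import env
print(env.job_done())"
```

```text
the job is handed in; nothing more can be done
None
```

All four things were set down upright, each in its own empty bay of the matching tray, with the three already there still standing; the last move ended at 42 s and the job is handed in (no verdict was returned).

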